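# Find the hidden stop hole with the stop pin

### The job

Set the length stop for the next batch of fittings: draw the orange-handled stop pin out of its wooden parking block, lower its tip into the slot of the blue stop rail, and with light pressure slide it along the slot over the strip beneath until it drops into the strip's one blind hole. Push the pin fully home, so that its brass collar sits flat on the rail's cover, and let go of it. Never press the pin hard on the rail, and leave the drain cock, union, end cap and nut driver where they lie.

Things in the scene. Friction and masses are not known exactly. Their poses are not given: they have to be found in the camera images.
- stop_pin: Loose steel stop pin, 60 mm tall, about 0.13 kg, upright in the parking block at any yaw. From the tip up: round shank 10 mm diameter, 20 mm long (foot bevelled to 7 mm over 2 mm); brass collar 26 mm diameter, 4 mm thick; orange grip 20 x 20 mm square, 36 mm tall (24 to 60 mm above the tip). Origin at the tip's face, z up along the pin, x and y square to the grip's flats.
- pin_tip (a point): Centre of the pin's tip face (the stop_pin origin). On the strip it is 28 mm above the rail's underside with the collar 12 mm clear of the cover; fully home the collar lies on the cover and the tip is at 16 mm.
- park: Fixed dark wooden parking block 52 x 52 x 28 mm, right or left of the rail; origin at the centre of its underside, z up. A hole in the middle of its top, 12 mm diameter and 24 mm deep, holds the pin's shank; the collar rests on the top, so the tip starts 8 mm above the origin.
- rail: Fixed blue stop rail, a hollow bar 240 mm long (x), 70 mm wide (y), 36 mm high, with foot plates 94 mm wide near its ends. Origin at the centre of its underside, z up. Steel cover 8 mm thick with one slot; a dark steel strip lies right under it. All rigid: 3 to 6 N is enough to slide and seat the pin; it must never bear on cover or strip with more than 40 N.
- slot (a point): Middle of the slot, level with the cover's top (z = 36 mm of the rail), axes as the rail's. The slot is 90 mm long (x), 12.5 mm wide (y), edges bevelled 1 mm, right through the cover to the strip below.
- strip_level (a point): Point on the strip's flat top under the slot's middle (z = 28 mm of the rail). The strip is locked. Its one blind hole (12.5 mm diameter, 15 mm deep, rim bevelled 1 mm) is on the slot's centre line, at an unmeasured place from 32 mm before to 32 mm past this point in the rail's x, new each time. Flush dark stains look like holes from above: find the hole by feel.
- end_cap: Bystander: loose zinc end cap, a disc 53 mm diameter, 25 mm high; origin at the centre of its underside. On the side of the rail opposite to the parking block. Leave alone.
- union: Bystander: loose copper pipe union lying on the bench, 62 mm long (its x axis), about 40 mm wide, 36 mm high; origin below its middle at bench level. Leave alone.
- drain_cock: Bystander: loose brass drain cock, about 75 mm long (x), 50 mm across its lever (y), 43 mm high; origin at the centre of its underside. Leave alone.
- nut_driver: Bystander: loose red-handled nut driver lying flat beyond the rail, 210 mm long (x), 30 mm thick; origin below its middle at bench level. Leave alone.
Things that resemble listed ones, but are neither listed nor needed, are in the scene too. What is meant by the stop_pin is not pink or turquoise, and is the larger of those in its own colour.

How it is judged:
On the way, in this order (a step that is already met when the one before it is completed fails the run):
1. the stop pin has been drawn clear of its parking block (z of pin_tip in the frame of park above 0.032 m), for 0.1 s.
2. the pin's tip is in the slot, down at the strip (x of pin_tip in the frame of rail between -0.045 and 0.045 m and y of pin_tip in the frame of rail between -0.007 and 0.007 m and z of pin_tip in the frame of rail below 0.0315 m), for 0.2 s.
At the end, for the whole second after the job is handed in: The stop pin stands in the strip's blind hole inside the slot (tip within 45 mm of the slot's middle along it and 7 mm across it), fully home with its collar on the cover (tip less than 18 mm above the rail's underside; 16 mm is home), upright within 0.07 rad, at rest and released (x of pin_tip in the frame of rail between -0.045 and 0.045 m and y of pin_tip in the frame of rail between -0.007 and 0.007 m and z of pin_tip in the frame of rail below 0.018 m and angle between stop_pin's own z axis and vertical below 0.07 rad and linear speed of stop_pin below 0.02 m/s); the robot touches nothing.
It fails at once if the pin is pressed on the rail with more than 40 N (contact force between stop_pin and rail above 40 N).
It fails at once if the copper union is moved by more than 15 mm (distance of union from where it was at the start of the episode above 0.015 m).
It fails at once if the brass drain cock is moved by more than 15 mm (distance of drain_cock from where it was at the start of the episode above 0.015 m).
It fails at once if the zinc end cap is moved by more than 15 mm (distance of end_cap from where it was at the start of the episode above 0.015 m).
It fails at once if the nut driver is moved by more than 15 mm (distance of nut_driver from where it was at the start of the episode above 0.015 m).
It also fails if it takes over 59 s, if anything falls off the work surface, if the arm or the gripper's body presses on something with over 40 N, if the wrist force passes 120 N, or if a joint passes its speed limit or range.

### The arm

A 7-joint arm with a two-finger parallel gripper is mounted at the origin on the work surface. World frame = base frame: x ahead of the robot, y to its left, z up, the work surface at z = 0. Lengths are in m, angles in rad, forces in N, time in s.
With the tool pointing down it reaches from about 0.4 to 0.9 m from the base axis. Payload 5.5 kg.
Tool frame: the origin (TCP) lies at the very end of the fingers, on their centre line; the grasp point (between the pads) lies 19 mm behind it; z points along the fingers, x is the direction in which the jaws open and shut, and the axes are right-handed (so a half turn about z gives the same grasp; the last joint's range is limited). The gripper opens to 85 mm and grips with 20 to 120 N. Pads are 22 mm wide; open, the fingers measure 114 mm over their backs; the gripper's body (76 mm by 85 mm) begins 54 mm behind the grasp point. The pads swing forward as they close: fully open they stand 13 mm farther back than shut.
Start: joints at [1.609, 0.501, -0.427, 1.55, 0.221, 1.138, -0.21], TCP at [0.145, -0.634, 0.231] pointing down, gripper open.
Joint ranges: [-2.88, 2.88], [-0.31, 2.03], [-1.54, 1.56], [0.2, 2.42], [-1.41, 4.55], [0.19, 2.02], [-2.57, 2.57]. Speed limits (rad/s): [2.57, 2.57, 3.14, 3.14, 3.14, 3.14, 3.14].

### API

Orientations are given as [roll, pitch, yaw] about the fixed x, y, z axes, in that order (R = Rz(yaw) Ry(pitch) Rx(roll)).
In Python, from station import r gives the robot as it stands. Calls block until the motion is done:
- r.movep(position, orientation): joint-space move of the TCP to a pose.
- r.line_to(position, velocity=0.15, attitude=None): straight line of the TCP; attitude=None keeps the orientation; velocity is the mean speed in m/s.
- r.set_joints(angles): joint-space move.
- r.open() and r.close(newtons=None): open the fingers fully, or close them until they stop; newtons is the grip in N (None keeps the last).
- r.dwell(seconds).
- r.solve_ik(position, orientation): joint angles nearest the present ones, or None.
- r.grab_frame(name): name is "scene" or "top" or "wrist"; returns the picture (420x560x3 uint8, red, green, blue); there is no depth.
- r.camera_info(name): a dict with "K" (3x3 intrinsics, pixels), "T" (4x4, takes a point from camera to world coordinates). Camera axes: x right, y up, looking along -z (the intrinsics and any distortion apply to the point x, -y, -z); pixel columns grow to the right and rows downward; lengths in m; the calibration is good to about 2 mm. The wrist camera is an equidistant fisheye: a pixel r from the principal point sees the ray r / f radians off the axis. A picture is of the moment at which its call begins: read the wrist's pose just before it. camera_info takes no time and is no camera call; for the wrist camera it gives the pose at the moment of the call.
A pose or a line that the arm cannot do raises r.Unreachable and nothing moves.
- r.close_job(): hands the job in, once; it reports no verdict.
Readings, each from a call of its own:
- r.read_time(): time.
- r.read_joint_pos(): joint angles.
- r.read_joint_vel(): joint speeds.
- r.read_effort(): joint torques, N m.
- r.read_tool_pos(): TCP position.
- r.read_eef_rot(): TCP orientation.
- r.read_wrist_force(): force on the tool from outside, world axes, zero at the start.
- r.read_ft_torque(): the same for the moment, N m.
- r.read_finger_gap(): opening from 0.0 (shut) to 1.0 (fully open).
Only numpy, scipy, OpenCV 4.12 (cv2) and the standard library are available. Lean on these libraries where they do the work, as an engineer would, in place of code of your own. Each camera call takes 0.05 s, during which the arm holds its last target. There are 200 camera calls.

## Working session

There is one attempt and no reset: what is moved stays moved. The work goes in short steps, each a Python script; the robot and the scene stay as the last script left them, time stands still between calls to the robot, and variables do not carry over. Pictures are saved under pics/ and viewed, about 8 in all and at most 12, crops included, and the job is handed in when it is done.

```bash
ls; mkdir -p pics; python3 - <<'E'
from station import r
import cv2,numpy as np
for n in ("scene","top"):
    cv2.imwrite(f"pics/{n}0.png",r.grab_frame(n)[:,:,::-1])
    c=r.camera_info(n);print(n,np.round(c["K"],1).tolist(),np.round(c["T"],3).tolist(),[k for k in c])
print(r.read_time(),r.read_eef_rot(),r.read_wrist_force())
a=cv2.imread("pics/scene0.png");b=cv2.imread("pics/top0.png")
E
```

```text
pics
scene [[535.5, 0.0, 281.3], [0.0, 535.5, 208.5], [0.0, 0.0, 1.0]] [[0.324, -0.614, 0.719, 1.329], [0.946, 0.202, -0.253, -0.276], [0.01, 0.763, 0.647, 0.689], [0.0, 0.0, 0.0, 1.0]] ['K', 'T']
top [[450.9, 0.0, 276.0], [0.0, 450.9, 215.3], [0.0, 0.0, 1.0]] [[-0.009, 0.977, -0.213, 0.471], [-1.0, -0.009, 0.001, -0.026], [-0.001, 0.213, 0.977, 0.852], [0.0, 0.0, 0.0, 1.0]] ['K', 'T']
0.1 [-3.14152875e+00  1.73244603e-03 -1.34598130e+00] [ 0.44149505 -1.56625528  0.16448506]
```

View pics/top0.png

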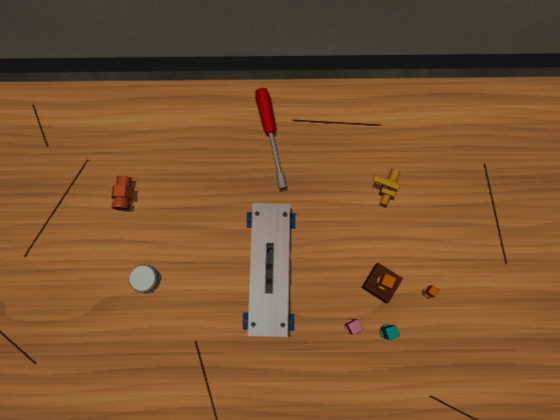

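View pics/scene0.png

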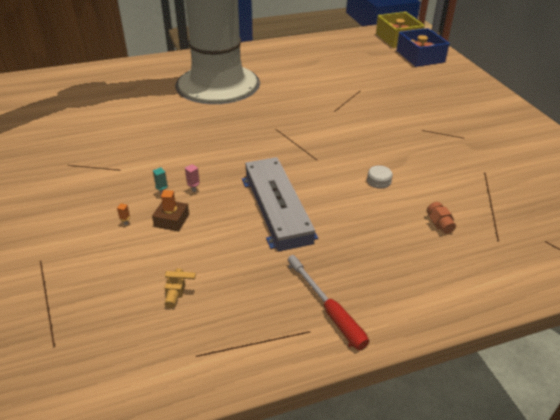

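In the top view, the things that could be the pin are: orange on the block (388,281), small loose orange (432,291), pink (354,326) and turquoise (390,332). I choose the larger orange one, in the block. Next I take a close crop and measurements.

```bash
cat >h.py <<'E'
from station import r
import cv2,numpy as np
def ray(n,uv,c=None):
    c=c or r.camera_info(n);K,T=np.array(c["K"]),np.array(c["T"])
    x,y=(uv[0]-K[0,2])/K[0,0],(uv[1]-K[1,2])/K[1,1]
    if n=="wrist":
        t=np.hypot(x,y);s=np.sin(t)/max(t,1e-9);d=np.array([x*s,-y*s,-np.cos(t)])
    else: d=np.array([x,-y,-1.])
    return T[:3,3],T[:3,:3]@d
def cast(n,uv,z,c=None):
    o,d=ray(n,uv,c);return o+d*(z-o[2])/d[2]
def blobs(img,lo,hi,amin=20):
    m=cv2.inRange(cv2.cvtColor(img,cv2.COLOR_RGB2HSV),lo,hi)
    return [c for c in cv2.findContours(m,cv2.RETR_EXTERNAL,cv2.CHAIN_APPROX_NONE)[0] if cv2.contourArea(c)>amin]
E
python3 - <<'E'
from h import *
im=cv2.imread("pics/top0.png")[:,:,::-1].copy()
sc=cv2.imread("pics/scene0.png")[:,:,::-1].copy()
a=cv2.resize(im[195:345,225:445,::-1],None,fx=3.5,fy=3.5,interpolation=cv2.INTER_CUBIC);cv2.imwrite("pics/crop0.png",a)
# steel cover: grey
for c in blobs(im,(0,0,90),(180,70,255),400):
    rc=cv2.minAreaRect(c);p=cv2.boxPoints(rc)
    w=np.array([cast("top",q,.036)[:2] for q in p]);print("grey",rc,np.round(w,4).tolist(),"ctr",w.mean(0))
for c in blobs(im,(5,215,150),(14,255,255),20):
    rc=cv2.minAreaRect(c);print("orange",rc,cv2.contourArea(c),cast("top",rc[0],.068))
for c in blobs(im,(0,0,0),(180,255,75),300):
    rc=cv2.minAreaRect(c);w=np.array([cast("top",q,.028)[:2] for q in cv2.boxPoints(rc)]);print("dark",rc,np.round(w,4).tolist(),w.mean(0))
for c in blobs(sc,(5,200,150),(14,255,255),20):
    rc=cv2.minAreaRect(c);print("sc orange",rc,cv2.contourArea(c),cast("scene",rc[0],.05))
E
```

```text
grey ((141.5, 278.0), (26.0, 25.0), 90.0) [[0.5598, 0.2403], [0.5594, 0.1951], [0.5129, 0.1928], [0.5133, 0.2375]] ctr [0.53637908 0.21645068]
grey ((269.4232482910156, 269.55322265625), (40.37367248535156, 132.40286254882812), 2.1409013271331787) [[0.4354, 0.0266], [0.674, 0.0185], [0.6704, -0.0567], [0.4322, -0.044]] ctr [ 0.55299626 -0.01389747]
dark ((381.51470947265625, 282.8088073730469), (30.8697452545166, 30.355249404907227), 30.963754653930664) [[0.5155, -0.178], [0.5623, -0.2088], [0.533, -0.2553], [0.4869, -0.2241]] [ 0.5244276  -0.21653848]
dark ((279.5, 40.5), (81.0, 559.0), 90.0) [[1.117, 0.5461], [1.1056, -0.6213], [0.9208, -0.5949], [0.9315, 0.5236]] [ 1.01872573 -0.03666323]
```

View pics/crop0.png

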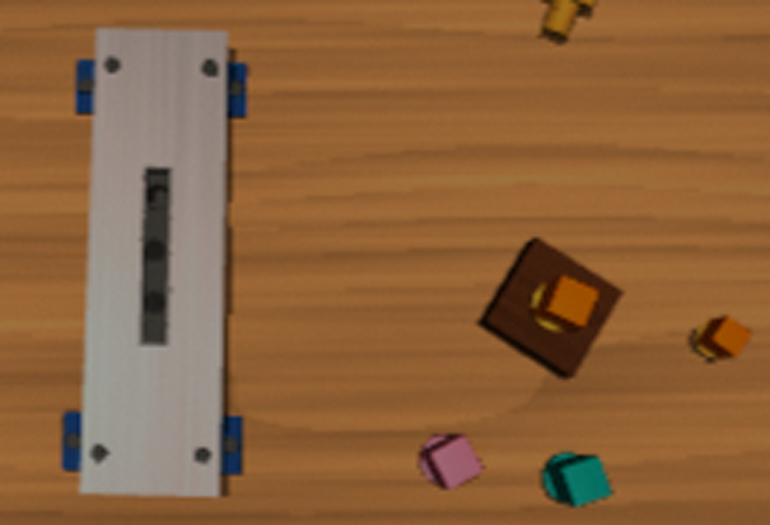

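```bash
python3 - <<'E'
from h import *
g=cast("top",(388.7,281.3),.068);print("pin",g)
s=[cast("top",(225+u/3.5,195+v/3.5),.036) for u,v in((157,168),(154,345))];print("slot ends",s)
r.movep([.525,-.215,.22],[np.pi,0,-1.346])
c=r.camera_info("wrist");im=r.grab_frame("wrist");print(r.read_time(),r.read_tool_pos(),np.round(c["K"],1).tolist(),np.round(c["T"],3).tolist())
np.save("w1.npy",c["T"]);cv2.imwrite("pics/w1.png",im[:,:,::-1])
E
```

```text
pin [ 0.52413181 -0.21981163  0.068     ]
slot ends [array([ 0.59769098, -0.01483303,  0.036     ]), array([ 0.5065218, -0.0127393,  0.036    ])]
2.1833 [ 0.52454268 -0.21652345  0.21985929] [[325.2, 0.0, 277.4], [0.0, 325.2, 208.5], [0.0, 0.0, 1.0]] [[0.22, 0.936, 0.274, 0.594], [-0.976, 0.211, 0.062, -0.201], [0.0, -0.281, 0.96, 0.363], [0.0, 0.0, 0.0, 1.0]]
```

View pics/w1.png

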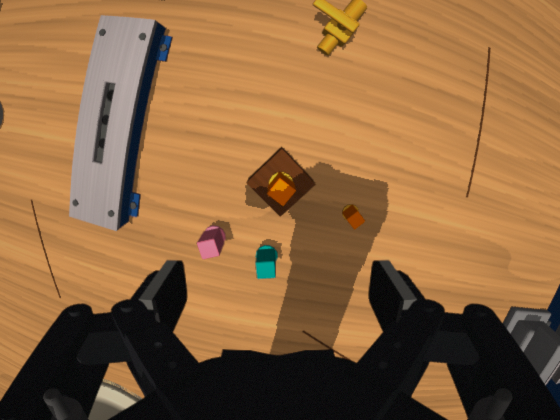

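The wrist view shows the orange grip at about (282,190) in the block at (281,181), the smaller orange decoy at (353,216), and the slot from about (109,84) to (97,161).

```bash
python3 - <<'E'
from h import *
im=cv2.imread("pics/w1.png")[:,:,::-1].copy()
c={"K":r.camera_info("wrist")["K"],"T":np.load("w1.npy")}
A=cv2.resize(im[140:225,235:325,::-1],None,fx=6,fy=6,interpolation=cv2.INTER_CUBIC)
cv2.imwrite("pics/crop1.png",A)
print(im[190,282],im[196,290],im[181,281],im[150,282])
w=np.array([cast("wrist",q,.028,c)[:2] for q in((282,147),(316,183),(281,216),(246,181))]);print("park",np.round(w,4).tolist(),w.mean(0))
print("pin",cast("wrist",(282,190),.068,c))
print("slot",[cast("wrist",q,.036,c) for q in((109,84),(97,161))])
E
```

```text
[209 121   0] [134  58   0] [214 130   0] [100  54  26]
park [[0.5637, -0.2124], [0.5347, -0.2559], [0.4911, -0.2279], [0.5206, -0.1834]] [ 0.5275192  -0.21992264]
pin [ 0.52826819 -0.21995357  0.068     ]
slot [array([ 0.59734342, -0.0137292 ,  0.036     ]), array([ 0.51043075, -0.01162453,  0.036     ])]
```

View pics/crop1.png

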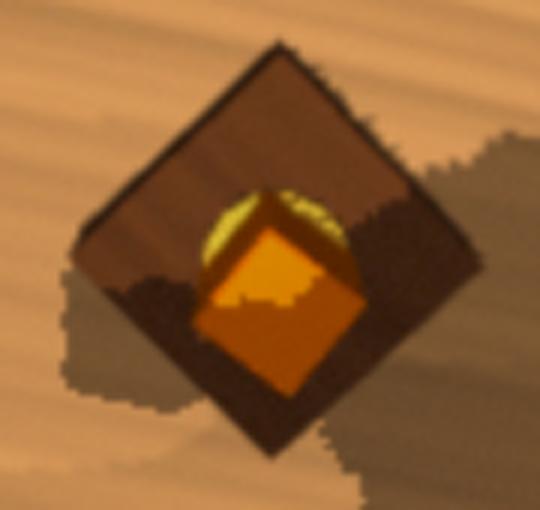

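```bash
python3 - <<'E'
from h import *
c={"K":r.camera_info("wrist")["K"],"T":np.load("w1.npy")}
P=[((u+.5)/6-.5+235,(v+.5)/6-.5+140) for u,v in((268,228),(367,302),(290,398),(193,325))]
w=np.array([cast("wrist",q,.068,c)[:2] for q in P]);ctr=w.mean(0)
print("pin",ctr,[round(float(np.linalg.norm(w[i]-w[i-1])),4) for i in range(4)],"edge yaws",[round(float(np.degrees(np.arctan2(*(w[i]-w[i-1])[::-1]))),1) for i in range(4)])
for n,q,z in(("orange2",(353,216),.03),("pink",(211,242),.03),("turq",(266,262),.03)):
    d=cast("wrist",q,z,c)[:2]-ctr;print(n,d,np.linalg.norm(d),np.degrees(np.arctan2(d[1],d[0])))
E
```

```text
pin [ 0.52636408 -0.21959769] [0.0193, 0.0193, 0.0195, 0.0192] edge yaws [-24.5, -114.5, 155.2, 64.7]
orange2 [-0.01753309 -0.08507065] 0.08685864703439909 -101.6456129345216
pink [-0.08179747  0.06133768] 0.10224058236717334 143.1347764643206
turq [-0.09169471 -0.00384724] 0.09177538224428315 -177.5974440384448
```

```bash
python3 - <<'E'
from h import *
yaw=np.radians(-24.8);x,y=.5263,-.2197
q=r.solve_ik([x,y,.12],[np.pi,0,yaw]);print(q, r.solve_ik([.553,-.013,.08],[np.pi,0,yaw]))
r.open();r.movep([x,y,.13],[np.pi,0,yaw]);r.line_to([x,y,.036],.08)
print(r.read_tool_pos(),r.read_wrist_force())
r.close(50);print("gap",r.read_finger_gap()*85,r.read_tool_pos(),r.read_wrist_force())
r.line_to([x,y,.10],.06);r.dwell(.3)
print("gap",r.read_finger_gap()*85,r.read_tool_pos(),r.read_eef_rot(),r.read_wrist_force(),r.read_ft_torque(),r.read_time())
r.movep([.552,-.0135,.17],[np.pi,0,yaw])
c=r.camera_info("wrist");np.save("w2.npy",c["T"]);im=r.grab_frame("wrist");cv2.imwrite("pics/w2.png",im[:,:,::-1])
print(r.read_tool_pos(),r.read_wrist_force())
E
```

```text
[ 1.01588619  0.63672026 -0.8930436   1.83593592  0.59912761  0.96370001
 -0.57326732] [ 0.63474611  0.67078569 -0.86783616  1.89904331  0.65928038  0.88546274
 -1.00026182]
[ 0.52678806 -0.21984628  0.03656641] [-0.96240564  0.82434807 -0.03503102]
gap 18.956091156612693 [ 0.52645352 -0.21976386  0.03620741] [-0.43129837  0.3060392   2.42372345]
gap 19.191935621491478 [ 0.52619088 -0.21958436  0.09977595] [-3.14149481e+00  4.14567588e-04 -4.32742339e-01] [-0.11533776  0.35251289 -2.42403121] [-0.02473828 -0.05011196 -0.02506731] 6.5917
[ 0.5516083  -0.01653731  0.16894835] [-0.45005586 -0.76286202 -1.41281156]
```

View pics/w2.png

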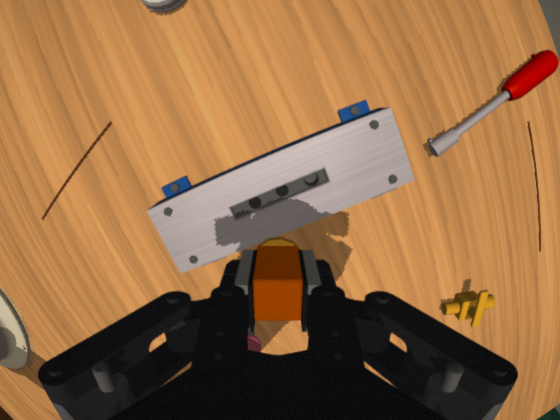

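```bash
python3 - <<'E'
from h import *
im=cv2.imread("pics/w2.png")[:,:,::-1].copy()
c={"K":r.camera_info("wrist")["K"],"T":np.load("w2.npy")}
g=cv2.cvtColor(im,cv2.COLOR_RGB2GRAY)
Q=cv2.cornerSubPix(g,np.float32([(149,209),(387,108),(413,181),(183,271)]).reshape(-1,1,2),(4,4),(-1,-1),(3,40,.01)).reshape(-1,2)
w=np.array([cast("wrist",q,.036,c)[:2] for q in Q]);d=np.linalg.norm(w-np.roll(w,1,0),axis=1)
print(Q.tolist(),np.round(w,4).tolist(),w.mean(0),d,"yaw",[np.arctan2(*(w[b]-w[a])[::-1]) for a,b in((0,1),(3,2))])
A=cv2.resize(im[155:230,220:340,::-1],None,fx=6,fy=6,interpolation=cv2.INTER_CUBIC);cv2.imwrite("pics/crop2.png",A)
r.dwell(.3);print(r.read_tool_pos(),r.read_wrist_force())
E
```

```text
[[147.17105102539062, 210.31201171875], [389.0148620605469, 107.22498321533203], [413.0, 181.0], [183.0, 271.0]] [[0.436, 0.0254], [0.6738, 0.0177], [0.6712, -0.0532], [0.4365, -0.0433]] [ 0.55438625 -0.01335669] [0.0687112  0.23794389 0.07086543 0.2348767 ] yaw [np.float64(-0.03244992959007384), np.float64(-0.041856704161102626)]
[ 0.55186461 -0.01468845  0.16957902] [-0.78815448 -0.04789756 -1.88620983]
```

View pics/crop2.png

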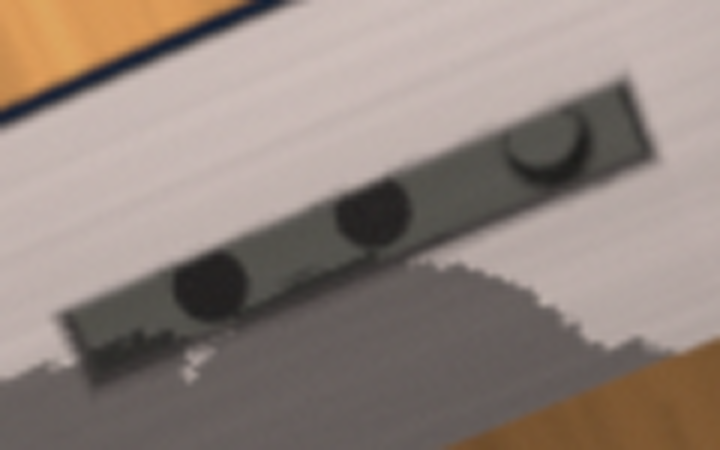

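```bash
python3 - <<'E'
from h import *
c={"K":r.camera_info("wrist")["K"],"T":np.load("w2.npy")}
f=lambda u,v,z:cast("wrist",((u+.5)/6-.5+220,(v+.5)/6-.5+155),z,c)[:2]
w=np.array([f(u,v,.036) for u,v in((60,315),(625,78),(657,158),(95,387))])
print(np.round(w,4).tolist(),"ctr",w.mean(0),np.linalg.norm(w-np.roll(w,1,0),axis=1),[np.arctan2(*(w[b]-w[a])[::-1]) for a,b in((0,1),(3,2))])
m=w.mean(0);a=-.033;u=np.array([np.cos(a),np.sin(a)])
for q in((210,285),(373,212),(548,142)):
    p=f(*q,.028);print("mark",p,(p-m)@u,(p-m)@[-u[1],u[0]])
start=m+.031*0*u+.009*u
r.line_to([*start,.095],.08)
r.dwell(.6);print(start,r.read_tool_pos(),r.read_eef_rot(),[np.round(r.read_wrist_force(),2).tolist() for _ in range(4)],r.read_time())
E
```

```text
[[0.5093, -0.0054], [0.5991, -0.008], [0.5988, -0.0208], [0.509, -0.0176]] ctr [ 0.55404884 -0.01293062] [0.01221725 0.08984216 0.01277669 0.08987338] [np.float64(-0.02967813879150553), np.float64(-0.03590257809142696)]
mark [ 0.53015221 -0.01240405] -0.023900993578052317 -0.0002621659490857619
mark [ 0.55720176 -0.0125398 ] 0.00313830707432156 0.0004946330401121222
mark [ 0.58528807 -0.01375876] 0.031249544033540824 0.00020301759605489565
[ 0.56304394 -0.01322756] [ 0.56304789 -0.01327473  0.09501863] [ 3.14156259e+00 -5.20529363e-05 -4.32911936e-01] [[0.17, 0.04, -1.11], [0.17, 0.04, -1.11], [0.17, 0.04, -1.11], [0.17, 0.04, -1.11]] 9.525
```

```bash
cat >>h.py <<'E'
M=np.array([.55405,-.01293]);U=np.array([np.cos(-.033),np.sin(-.033)]);V=np.array([-U[1],U[0]])
def P(s,t,z): return [*(M+s*U+t*V),z]
def st():
    p=r.read_tool_pos();d=p[:2]-M;f=r.read_wrist_force()
    return round(d@U*1e3,2),round(d@V*1e3,2),round(p[2]*1e3,2),round(f[:2]@U,2),round(f[:2]@V,2),round(f[2],2)
E
python3 - <<'E'
from h import *
r.line_to(P(.017,0,.068),.06);r.dwell(.4);print(st())
b=st()[5]
for z in np.arange(.067,.0535,-.001):
    r.line_to(P(.017,0,z),.02);r.dwell(.1);s=st();print(round(z*1e3,1),s)
    if abs(s[5]-b)>3: break
print(r.read_time())
E
```

```text
(np.float64(17.09), np.float64(-0.07), np.float64(68.21), np.float64(0.46), np.float64(-0.89), np.float64(-1.47))
67.0 (np.float64(16.95), np.float64(-0.01), np.float64(66.96), np.float64(-1.11), np.float64(-0.4), np.float64(-2.2))
66.0 (np.float64(16.93), np.float64(0.01), np.float64(65.94), np.float64(-0.04), np.float64(0.4), np.float64(-0.87))
65.0 (np.float64(16.98), np.float64(0.01), np.float64(64.99), np.float64(0.77), np.float64(-0.78), np.float64(-1.52))
64.0 (np.float64(16.99), np.float64(0.01), np.float64(63.98), np.float64(0.5), np.float64(0.69), np.float64(-1.17))
63.0 (np.float64(16.96), np.float64(-0.0), np.float64(62.96), np.float64(-0.34), np.float64(0.48), np.float64(-1.31))
62.0 (np.float64(16.99), np.float64(-0.0), np.float64(62.0), np.float64(-0.36), np.float64(-0.69), np.float64(-1.57))
61.0 (np.float64(16.99), np.float64(-0.01), np.float64(60.96), np.float64(0.23), np.float64(-0.71), np.float64(-1.62))
60.0 (np.float64(17.01), np.float64(-0.01), np.float64(59.99), np.float64(0.16), np.float64(-0.42), np.float64(-1.77))
59.0 (np.float64(17.0), np.float64(0.02), np.float64(58.97), np.float64(-0.39), np.float64(-0.26), np.float64(-0.51))
58.0 (np.float64(17.01), np.float64(0.01), np.float64(58.0), np.float64(-0.37), np.float64(0.56), np.float64(-1.22))
57.0 (np.float64(16.96), np.float64(-0.0), np.float64(56.98), np.float64(0.43), np.float64(0.7), np.float64(-1.07))
56.0 (np.float64(17.21), np.float64(0.04), np.float64(56.17), np.float64(-0.37), np.float64(0.01), np.float64(0.31))
55.0 (np.float64(17.3), np.float64(0.11), np.float64(56.01), np.float64(-2.27), np.float64(0.46), np.float64(8.99))
15.0917
```

```bash
cat >>h.py <<'E'
def slide(ss,zc=.0554):
    for s in ss:
        r.line_to(P(s,0,zc),.03);r.dwell(.05);a=st();print(round(s*1e3,1),[float(v) for v in a[:1]+a[1:]],flush=True)
        if a[5]>18: r.line_to(P(s,0,zc+.0005),.02); print("hard");return s
        if a[2]<55.6 and a[5]<2.0 or abs(a[3])>12: return s
    return None
E
python3 - <<'E'
from h import *
print(slide(np.arange(.018,.0345,.001)),r.read_time())
E
```

```text
18.0 [17.45, 0.12, 56.02, -3.42, -0.88, 8.52]
19.0 [17.6, 0.11, 55.99, -6.29, -0.15, 10.42]
20.0 [17.7, 0.12, 55.93, -8.51, -0.32, 12.56]
21.0 [17.88, 0.14, 55.9, -11.48, -1.04, 15.9]
22.0 [18.49, 0.21, 55.9, -11.49, -0.56, 17.66]
23.0 [19.59, 0.25, 55.92, -11.95, -1.19, 15.93]
24.0 [20.6, 0.24, 55.89, -10.51, -0.73, 15.66]
25.0 [21.57, 0.31, 55.88, -10.27, -1.27, 15.23]
26.0 [22.81, 0.3, 55.9, -10.09, 0.11, 14.54]
27.0 [24.12, 0.36, 55.85, -9.47, -0.5, 13.76]
28.0 [25.23, 0.38, 55.79, -7.94, -0.38, 12.77]
29.0 [26.67, 0.41, 55.66, -7.86, 0.59, 10.17]
30.0 [29.98, -0.04, 55.23, 0.17, -0.48, -2.0]
0.03000000000000001 18.9917
```

```bash
python3 - <<'E'
from h import *
s,t=.0307,0.
for z in np.arange(.0550,.0415,-.0006):
    r.line_to(P(s,t,z),.03);r.dwell(.06);a=st();print(round(z*1e3,1),[float(v) for v in a],flush=True)
    if a[5]>7: break
print(r.read_time())
E
```

```text
55.0 [30.76, -0.03, 54.86, -0.21, 0.47, -0.98]
54.4 [30.68, 0.01, 54.36, 0.52, -0.07, -0.82]
53.8 [30.66, 0.01, 53.78, 0.49, -0.62, -1.5]
53.2 [30.66, 0.0, 53.16, -0.94, 0.21, -0.9]
52.6 [30.66, -0.01, 52.56, 0.7, -0.42, -1.5]
52.0 [30.69, -0.02, 51.97, 0.11, -0.35, -1.09]
51.4 [30.7, -0.02, 51.4, 0.22, -0.04, -1.06]
50.8 [30.66, -0.03, 50.77, -0.65, 0.12, -0.66]
50.2 [30.68, -0.03, 50.18, 0.5, 0.13, -0.95]
49.6 [30.69, -0.0, 49.57, -0.72, 0.82, -1.18]
49.0 [30.66, -0.0, 48.97, -0.05, 0.21, -0.82]
48.4 [30.68, -0.0, 48.38, 0.11, -0.6, -0.92]
47.8 [30.67, -0.02, 47.76, -0.29, 0.24, -1.6]
47.2 [30.7, -0.05, 47.19, -0.11, -0.29, -1.46]
46.6 [30.67, -0.01, 46.57, -0.2, -0.49, -1.12]
46.0 [30.67, 0.03, 45.98, -0.86, -0.26, -2.07]
45.4 [30.66, 0.02, 45.36, 0.31, -0.84, -1.12]
44.8 [30.66, -0.0, 44.77, 0.74, 0.61, -1.0]
44.2 [30.78, 0.03, 44.23, -0.74, 0.4, -1.59]
43.6 [30.81, 0.06, 44.19, -1.95, -0.54, 4.81]
43.0 [30.83, 0.01, 44.15, -4.39, -0.77, 10.05]
25.4667
```

Contact came 12 mm below strip level, which matches the collar on the cover. I ease off, release and check.

```bash
python3 - <<'E'
from h import *
r.line_to(P(.0307,0,.0440),.02);r.dwell(.2);print(st())
r.open();r.dwell(.2);print(r.read_finger_gap(),st())
r.line_to(P(.0307,0,.17),.08);r.dwell(.3)
c=r.camera_info("wrist");im=r.grab_frame("wrist");print(r.read_time(),st())
bl=[b for b in blobs(im[:230],(5,200,90),(18,255,255),60)]
for b in bl: print(cv2.minAreaRect(b))
np.save("w3.npy",c["T"]);cv2.imwrite("pics/w3.png",im[:,:,::-1])
cv2.imwrite("pics/c3.png",cv2.resize(im[80:300,160:440,::-1],None,fx=2.7,fy=2.7,interpolation=cv2.INTER_CUBIC))
E
```

```text
(np.float64(30.9), np.float64(0.01), np.float64(44.2), np.float64(-0.62), np.float64(-0.49), np.float64(5.07))
1.0025063024206664 (np.float64(30.73), np.float64(-0.01), np.float64(44.02), np.float64(0.44), np.float64(0.18), np.float64(0.56))
28.8417 (np.float64(30.66), np.float64(0.03), np.float64(169.89), np.float64(0.06), np.float64(-0.44), np.float64(-0.17))
((278.0, 205.0), (26.0, 34.0), 0.0)
```

View pics/c3.png

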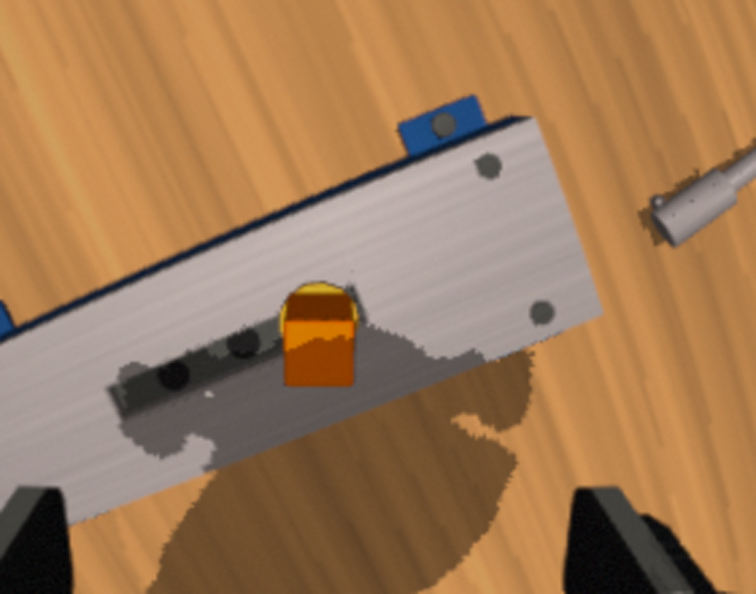

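The pin stands upright at the slot's far end, collar on the cover, and the jaws are clear. I do one numeric check of the grip's top at its home height (76 mm) and hand in.

```bash
python3 - <<'E'
from h import *
c={"K":r.camera_info("wrist")["K"],"T":np.load("w3.npy")}
f=lambda u,v:cast("wrist",((u+.5)/2.7-.5+160,(v+.5)/2.7-.5+80),.076,c)[:2]
w=np.array([f(*q) for q in((285,320),(354,320),(354,386),(285,387))]);d=w.mean(0)-M
print(d@U,d@V,np.linalg.norm(w-np.roll(w,1,0),axis=1))
if abs(d@V)<.004 and abs(d@U-.0307)<.004: print(r.read_time());r.close_job();print("handed in")
E
```

```text
0.030939497390233252 0.00033836506822235515 [0.01969454 0.0192124  0.01939478 0.01965131]
28.8417
the job is handed in; nothing more can be done
handed in
```

The stop pin is fully home in the strip's blind hole, released, and the job is handed in at 28.8 s. I drew the larger orange pin from its block, lowered it into the slot at about +17 mm and slid it along. It dropped in at about +30 mm from the slot's middle.

**Seating:** the collar met the cover about 11.9 mm below strip contact, against 12 mm expected.

**Final position:** after letting go, the grip's top measured +30.9 mm along the slot and 0.3 mm across it, at the height for a seated pin. The last picture shows the pin upright, its collar on the cover and the jaws clear.

**Forces:** the slide was heavier than the suggested 3–6 N. The wrist force reached about 18 N vertically and 12 N sideways, and about 10 N on seating, all below 40 N.

**Other items:** no move went near the drain cock, union, end cap or nut driver, but I did not measure them again at the end.

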